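# Hold the hidden brace bolt while the nut runs up

## Task

The electric nut driver is running on the locking nut of the model helicopter's boom-brace bracket, but the bolt just spins round with the nut, so nothing tightens. Reach down into the gap between the two side plates, grip the bolt's hex head behind the bracket across its flats and hold it still until the nut has drawn up tight and the driver stalls (some ten seconds), and finish with the head still held in the gripper. Leave the screwdriver, bottle, tape roll and servo where they are.

Things in the scene. Friction and masses are not known exactly. Their poses are not given: they have to be found in the camera images.
- heli: Main frame of a model helicopter, clamped to the bench by its skids. Origin on the bench top right under the bolt head; y runs along the frame to the gold motor at the nose (tail boom to -y), x across the frame to the far side plate, bracket and nut driver; z up. The skids run along y at x = -95 and +95 mm. Nothing within 110 mm of the bolt in y is higher than 142 mm above the bench.
- gap_mouth (a point): Middle of the gap's mouth, straight above the bolt head, level with the side plates' top edges, 142 mm above the bench; axes as heli. The two black plates (5 mm thick, 300 mm long in y) stand 42 mm apart: inner faces 21 mm to each side in x. Between them it is clear for 110 mm each way in y, and down to 60 mm above the bench but for the bolt and its sleeve.
- bolt_head: Steel hex head, 13 mm across flats, 15 mm over corners, 5.5 mm thick, in the middle of the gap, 115 mm above the bench. Origin at its centre; its x axis is the bolt's axis (level, along x of heli), about which it turns at some 1.2 rad/s until held. Gripped from above by fingers closing along y of heli, it turns on until its flats lie on the pads, then stops.
- sleeve_mid (a point): Middle of the fixed brass sleeve on the bolt, 11 mm thick and 18 mm long, between the head and the far plate: 9 mm from the head's inner face. It is thinner than the head, so fingers pass beside it.
- bracket (a point): Aluminium boom-brace bracket on the outside of the far plate, 8 mm thick, 44 mm high, its top 137 mm above the bench; the point is in the middle of its outer face, on the bolt's axis, where the nut seats.
- driver_mid (a point): Green and black electric nut driver on a stand, 36 mm thick, lying along the bolt's axis with its socket on the nut; from 98 to 265 mm beyond the bolt head in x; top of its clamp 138 mm above the bench. The point is on its axis, in the clamp. It drives the nut all the time; once the nut is tight its clutch slips at 0.25 N m, which the grip on the head must bear (40 N or more of grip does).
- thread (a joint): How far the nut has been wound down the bolt, rad: 0 to 1.2 at the start, grows at about 0.8 rad/s only while the bolt head is held, and stops at 6.0 when the nut is tight on the bracket.
- screwdriver_grip (a point): Screwdriver with a red handle, 190 mm long, lying on the bench; the point is in its handle. Leave it alone.
- threadlock_mid (a point): Small grey bottle with a blue cap, 38 mm thick and 100 mm tall, standing; the point is its centre. Leave it alone.
- tape_mid (a point): Roll of brown tape, 90 mm across, 24 mm high, lying flat; the point is its centre. Leave it alone.
- servo_mid (a point): Black and red servo, 54 x 20 x 46 mm, standing; the point is its centre. Leave it alone.

How it is judged:
By the outcome, as a careful person would: the job done as asked, in the order asked, and still so for the second after the job is handed in, while the arm keeps its last pose, push and grip.
It also fails if it takes over 40 s, if anything falls off the work surface, if the arm or the gripper's body presses on something with over 40 N, if the wrist force passes 120 N, or if a joint passes its speed limit or range.

## Robot

A 7-joint arm with a two-finger parallel gripper is mounted at the origin on the work surface. World frame = base frame: x ahead of the robot, y to its left, z up, the work surface at z = 0. Lengths are in m, angles in rad, forces in N, time in s.
With the tool pointing down it reaches from about 0.375 to 0.925 m from the base axis. Payload 3.1 kg.
Tool frame: the origin (TCP) lies between the finger pads; the fingertips stand 19 mm ahead of it and the grasp point (between the pads) is the TCP; z points along the fingers, y is the direction in which the jaws open and shut (so a half turn about z gives the same grasp; the last joint's range is limited). The gripper opens to 85 mm and grips with 20 to 120 N. Pads are 22 mm wide; open, the fingers measure 114 mm over their backs; the gripper's body (76 mm by 85 mm) begins 54 mm behind the grasp point. The pads swing forward as they close: fully open they stand 13 mm farther back than shut.
Start: joints at [1.159, 0.383, 0.044, 1.598, -0.018, 1.161, -0.05], TCP at [0.201, -0.618, 0.25] pointing down, gripper open.
Joint ranges: [-2.61, 2.61], [-0.41, 2.15], [-1.48, 1.57], [0, 2.5], [-1.57, 4.71], [0.05, 1.97], [-2.85, 2.85]. Speed limits (rad/s): [2.79, 2.79, 3.14, 3.14, 3.14, 3.14, 3.14].

## Interface

Orientations are given as a unit quaternion [x, y, z, w].
In Python, from bench import move_ptp, movel, move_j, move_gripper, pause, inverse_kinematics, read_camera, camera_params, MotionError, sign_off, look_for, tip_of, read_time_s, read_qpos, read_joint_vel, read_effort, read_eef_pos, read_tcp_rot, read_ft_force, read_ft_torque, read_finger_gap gives the robot as it stands. Calls block until the motion is done:
- move_ptp(position, orientation): joint-space move of the TCP to a pose.
- movel(position, orientation=None, speed=0.15): straight line of the TCP; orientation=None keeps the orientation; speed is the mean speed in m/s.
- move_j(angles): joint-space move.
- move_gripper(opening, effort=None): finger opening in m; effort is the grip in N (None keeps the last); returns when the fingers have stopped.
- pause(seconds).
- inverse_kinematics(position, orientation): joint angles nearest the present ones, or None.
- read_camera(name): name is "scene" or "top" or "wrist"; returns the picture (384x512x3 uint8, red, green, blue); there is no depth.
- camera_params(name): a dict with "K" (3x3 intrinsics, pixels), "camera_from_world" (4x4, takes a point from world to camera coordinates). Camera axes: x right, y down, z forward; pixel columns grow to the right and rows downward; lengths in m; the calibration is good to about 2 mm. A picture is of the moment at which its call begins: read the wrist's pose just before it. camera_params takes no time and is no camera call; for the wrist camera it gives the pose at the moment of the call.
A pose or a line that the arm cannot do raises MotionError and nothing moves.
- sign_off(): hands the job in, once; it reports no verdict.
Trained networks look in the newest picture that a camera, given by its name, has taken for a name from the list of things; names that differ only in an ending like _2 or _b are one class to them, and where a whole thing is asked for, a point or a joint stands for the part that bears it (a point fixed in the world has none). Each returns a list of dicts, best first, with "confidence" (0 to 1); they miss things now and then, are a little off and sometimes report something else, mostly with a low value. They report only what shows in the picture. A call takes as long as a camera call.
- look_for(camera, name): "at" ([column, row] in pixels, amid what is visible of it).
- tip_of(camera, name): "at" ([column, row] in pixels: a listed point, or the origin of a listed thing).
Readings, each from a call of its own:
- read_time_s(): time.
- read_qpos(): joint angles.
- read_joint_vel(): joint speeds.
- read_effort(): joint torques, N m.
- read_eef_pos(): TCP position.
- read_tcp_rot(): TCP orientation.
- read_ft_force(): force on the tool from outside, world axes, zero at the start.
- read_ft_torque(): the same for the moment, N m.
- read_finger_gap(): finger opening in m.
Only numpy, scipy, OpenCV 4.12 (cv2) and the standard library are available. Lean on these libraries where they do the work, as an engineer would, in place of code of your own. Each camera call takes 0.05 s, during which the arm holds its last target.

## Working session

There is one attempt and no reset: what is moved stays moved. The work goes in short steps, each a Python script; the robot and the scene stay as the last script left them, time stands still between calls to the robot, and variables do not carry over. Pictures are saved under pics/ and viewed, and the job is handed in when it is done.

```bash
mkdir -p pics; ls
cat > h.py <<'E'
from bench import *
import numpy as np, cv2
def snap(c,n):
    im=read_camera(c); cv2.imwrite(f'pics/{n}.png',cv2.cvtColor(im,cv2.COLOR_RGB2BGR)); return camera_params(c)
def ray(P,uv):
    K=np.array(P['K']);T=np.array(P['camera_from_world']);R=T[:3,:3]
    o=-R.T@T[:3,3]; d=R.T@np.linalg.solve(K,[uv[0],uv[1],1]); return o,d/np.linalg.norm(d)
def atz(P,uv,z):
    o,d=ray(P,uv); return o+d*(z-o[2])/d[2]
def proj(P,p):
    T=np.array(P['camera_from_world']);q=np.array(P['K'])@(T[:3,:3]@np.array(p)+T[:3,3]); return q[:2]/q[2]
E
python3 - <<'E'
from h import *
np.set_printoptions(precision=4,suppress=True)
Z={'heli':0,'gap_mouth':.142,'bolt_head':.115,'sleeve_mid':.115,'bracket':.115,'driver_mid':.115}
for c in ('top','scene','wrist'):
    P=snap(c,c+'0'); print(c,ray(P,(256,192)))
    for n,z in Z.items():
        for r in tip_of(c,n)[:2]: print(c,n,np.round(r['at'],1),round(r['confidence'],2),atz(P,r['at'],z))
print(read_time_s(),read_tcp_rot())
E
```

```text
pics
top (array([0.4903, 0.0334, 1.0103]), array([ 0.0717,  0.0248, -0.9971]))
top heli [304.3 182. ] 0.91 [ 0.5874 -0.0551  0.    ]
top heli [335.8  92. ] 0.59 [ 0.8039 -0.1303  0.    ]
top gap_mouth [311.6 173.8] 0.64 [ 0.5905 -0.0575  0.142 ]
top bolt_head [309.2 171.7] 0.49 [ 0.598  -0.0553  0.115 ]
top sleeve_mid [312.8 170.8] 0.84 [ 0.5999 -0.0628  0.115 ]
top bracket [316.8 163.4] 0.76 [ 0.6156 -0.0712  0.115 ]
top bracket [307.5 268. ] 0.3 [ 0.3988 -0.0516  0.115 ]
top driver_mid [335.8  92.3] 0.96 [ 0.7675 -0.1116  0.115 ]
top driver_mid [311. 171.] 0.71 [ 0.5995 -0.059   0.115 ]
scene (array([0.9098, 0.6006, 0.6714]), array([-0.3935, -0.6354, -0.6644]))
scene heli [221.1 199.2] 0.83 [ 0.5895 -0.06    0.    ]
scene gap_mouth [216.3 150.4] 0.66 [ 0.5995 -0.0487  0.142 ]
scene bolt_head [315.6 242.2] 0.21 [0.5606 0.2238 0.115 ]
scene sleeve_mid [215.6 155. ] 0.59 [ 0.5921 -0.0687  0.115 ]
scene bracket [205.5 159.6] 0.76 [ 0.6163 -0.0655  0.115 ]
scene driver_mid [124.7 165.4] 0.75 [ 0.76   -0.1286  0.115 ]
wrist (array([ 0.27  , -0.5961,  0.3748]), array([-0.2683, -0.0954, -0.9586]))
1.05 [ 0.9877  0.1563  0.     -0.    ]
```

View pics/top0.png

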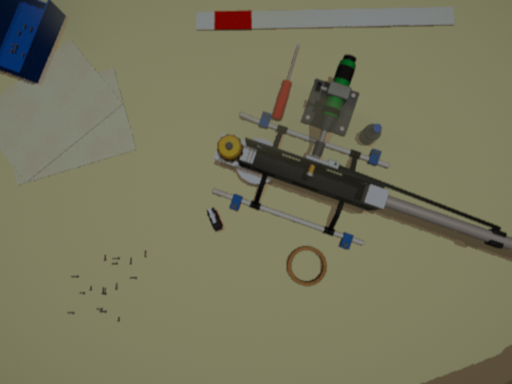

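View pics/scene0.png

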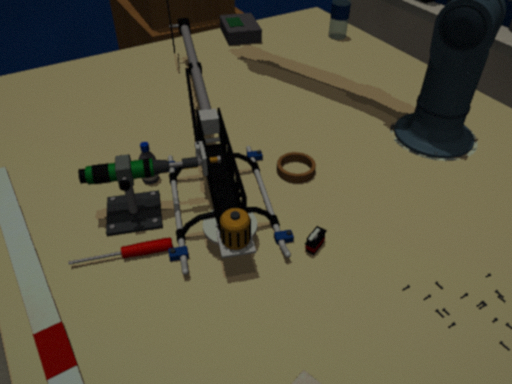

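The frame runs from the motor at pixel (230,148) to the tail at lower right. The brass sleeve is at (311,171) and the driver at (336,92), so heli x lies about -18° from world x. I'll go above the gap and look with the wrist camera.

```bash
cat >> h.py <<'E'
from scipy.spatial.transform import Rotation as Ro
def quat(phi): # tool x along heli x (angle phi), z down
    c,s=np.cos(phi),np.sin(phi)
    return Ro.from_matrix(np.array([[c,s,0],[s,-c,0],[0,0,-1.]])).as_quat()
E
python3 - <<'E'
from h import *
np.set_printoptions(precision=4,suppress=True)
phi=np.deg2rad(-18)
print(Ro.from_quat(read_tcp_rot()).as_matrix()[:,0])
for p in (phi,phi+np.pi): print(inverse_kinematics([.594,-.058,.30],quat(p)))
move_ptp([.57,-.05,.30],quat(phi))
P=snap('wrist','w1')
for n,z in {'gap_mouth':.142,'bolt_head':.115,'sleeve_mid':.115,'bracket':.115,'driver_mid':.115}.items():
    for r in tip_of('wrist',n)[:2]: print(n,np.round(r['at'],1),round(r['confidence'],2),atz(P,r['at'],z))
print(read_time_s(),read_eef_pos(),ray(P,(256,192)))
P=snap('top','top1')
E
```

```text
[0.9511 0.3087 0.    ]
[ 0.3831  0.2755 -0.4241  1.6558  0.1188  1.2358 -1.951 ]
[ 0.5634  0.3112 -0.6492  1.6473  0.1963  1.2494  1.1316]
gap_mouth [250.2 159.1] 0.94 [ 0.5949 -0.056   0.142 ]
bolt_head [247.3 155.4] 0.63 [ 0.5957 -0.0524  0.115 ]
sleeve_mid [251.9 144.7] 0.97 [ 0.6055 -0.0612  0.115 ]
driver_mid [250.1 145.6] 0.22 [ 0.6052 -0.0589  0.115 ]
3.7667 [ 0.57   -0.0505  0.3   ] (array([ 0.6393, -0.0745,  0.4242]), array([-0.2728,  0.0809, -0.9587]))
```

View pics/w1.png

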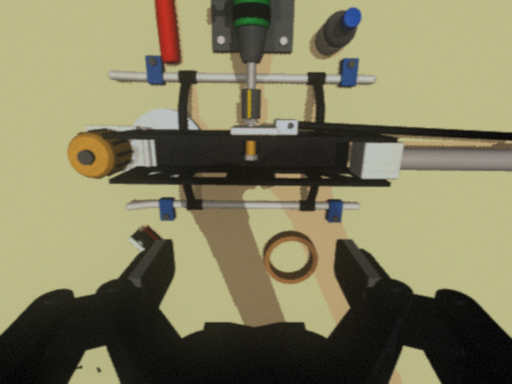

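Run:
```python
from h import *
im=cv2.imread('pics/w1.png'); cv2.imwrite('pics/w1c.png',cv2.resize(im[85:200,200:310],None,fx=5,fy=5,interpolation=cv2.INTER_CUBIC))
P=camera_params('wrist')
for z,a,b in ((.02,(112,75),(373,79)),(.02,(130,205),(357,205)),(.142,(115,180.5),(388,184.5))):
    d=atz(P,a,z)-atz(P,b,z); print(np.rad2deg(np.arctan2(d[1],d[0]))-90)
```

```text
-18.865068938856723
-18.064194306146163
-18.928292235009494
```

View pics/w1c.png

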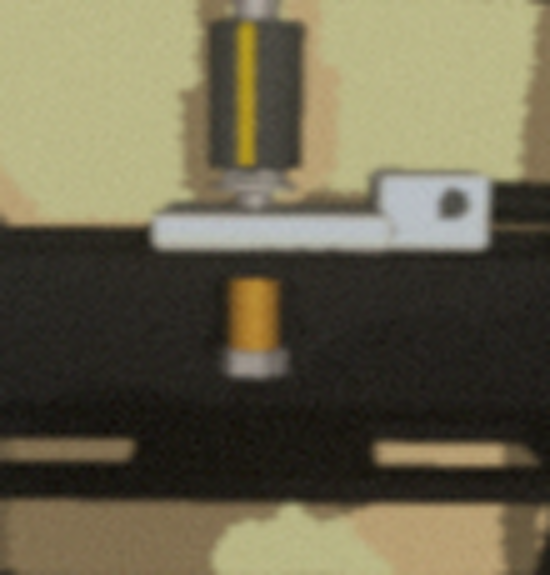

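The crop shows the head at pixel (251.2,157.6), the sleeve at (250.8,147.8), and the socket in line with both. I'll move above the head, look again nearer, then descend.

Run:
```python
from h import *
np.set_printoptions(precision=4,suppress=True)
P=camera_params('wrist')
print(atz(P,(251.2,157.6),.119),atz(P,(250.8,147.8),.118))
phi=np.deg2rad(-18.7)
move_ptp([.5945,-.0565,.215],quat(phi))
move_gripper(.045,60)
P=snap('wrist','w2'); print(read_ft_force(),read_time_s())
for n,z in {'gap_mouth':.142,'bolt_head':.115,'sleeve_mid':.115,'bracket':.115}.items():
    for r in tip_of('wrist',n)[:2]: print(n,np.round(r['at'],1),round(r['confidence'],2),atz(P,r['at'],z))
```

```text
[ 0.5926 -0.0548  0.119 ] [ 0.603  -0.0577  0.118 ]
[0.3956 0.4468 0.3199] 4.7833
gap_mouth [252.4 212.9] 0.65 [ 0.5926 -0.0549  0.142 ]
bolt_head [251.5 197.6] 0.42 [ 0.5965 -0.0553  0.115 ]
sleeve_mid [253.1 185.9] 0.69 [ 0.606 -0.06   0.115]
bracket [249.8 165.2] 0.96 [ 0.6239 -0.0631  0.115 ]
```

View pics/w2.png

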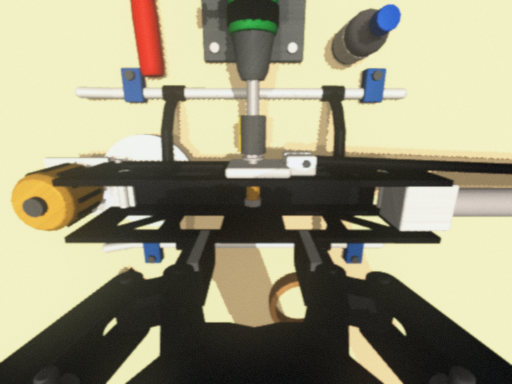

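Run:
```python
from h import *
np.set_printoptions(precision=4,suppress=True)
P=camera_params('wrist'); phi=np.deg2rad(-18.7)
print(atz(P,(252.5,202.5),.119))
ex=np.array([np.cos(phi),np.sin(phi),0]);ey=np.array([-ex[1],ex[0],0]);o=np.array([.5938,-.0556,0])
im=cv2.resize(cv2.imread('pics/w2.png')[140:260,180:340],None,fx=5,fy=5,interpolation=cv2.INTER_CUBIC)
f=lambda p:tuple(int(v) for v in ((proj(P,p)-[180,140]+.5)*5))
for x in (-26,-21,21,26):
    cv2.line(im,f(o+ex*x/1e3+ey*.1+[0,0,.142]),f(o+ex*x/1e3-ey*.1+[0,0,.142]),(0,0,255),1)
for p in ([-2.75,115],[2.75,115],[2.75,121.5],[-2.75,121.5],[20.7,120.5]):
    for s in (-6.5,6.5): cv2.circle(im,f(o+ex*p[0]/1e3+ey*s/1e3+[0,0,p[1]/1e3]),3,(0,255,0),-1)
cv2.imwrite('pics/w2c.png',im)
```

```text
[ 0.5932 -0.0551  0.119 ]
```

View pics/w2c.png

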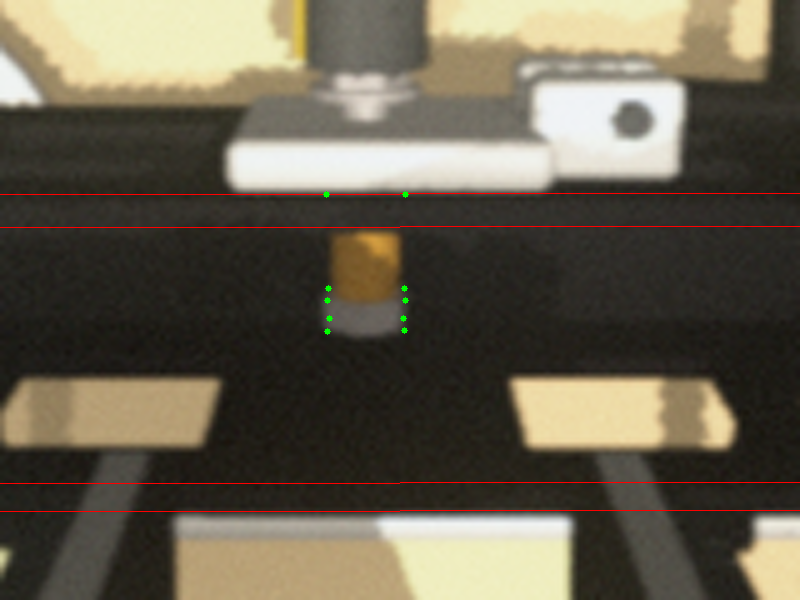

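The overlay fits the picture within about 1 mm: plate edges, head and bracket all line up. Descending.

Run:
```python
from h import *
np.set_printoptions(precision=4,suppress=True)
phi=np.deg2rad(-18.7);q=quat(phi)
movel([.5933,-.0554,.165],q,.1); print(read_ft_force())
movel([.5933,-.0554,.115],q,.06); print(read_ft_force(),read_eef_pos(),read_time_s())
move_gripper(.0,60)
for i in range(4):
    print(read_finger_gap(),read_ft_force(),read_ft_torque(),read_eef_pos(),read_time_s()); pause(.4)
snap('wrist','w3')
```

```text
[-0.1506 -0.0283  0.6077]
[-0.7965  0.2708  0.7399] [ 0.5937 -0.0553  0.1154] 6.6167
0.01024109339718211 [0.5129 1.172  1.4413] [ 0.1711 -0.0479 -0.0125] [ 0.5939 -0.0548  0.1156] 7.05
0.010458609643024575 [1.1528 1.6131 3.8985] [ 0.3317 -0.0269  0.0345] [ 0.5939 -0.0549  0.1156] 7.45
0.01024904841530598 [-0.0717  1.7248  5.2359] [ 0.4859 -0.0639  0.0246] [ 0.5939 -0.0549  0.1155] 7.85
0.010387449258838468 [0.8359 1.965  5.5446] [ 0.4899 -0.0604 -0.0247] [ 0.5939 -0.0549  0.1156] 8.25
```

View pics/w3.png

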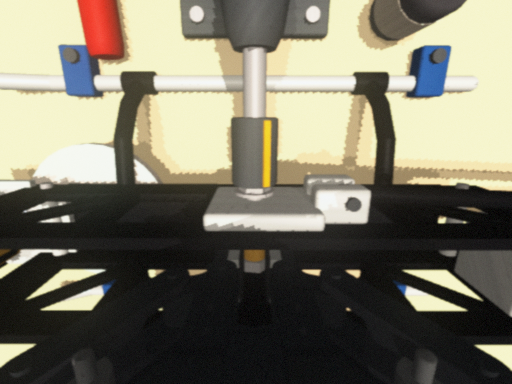

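Run:
```python
from h import *
np.set_printoptions(precision=4,suppress=True)
im=cv2.imread('pics/w3.png')[180:340,160:350]
P=camera_params('wrist'); phi=np.deg2rad(-18.7)
ex=np.array([np.cos(phi),np.sin(phi),0]);ey=np.array([-ex[1],ex[0],0]);o=np.array([.5934,-.0554,0])
im=cv2.resize(cv2.convertScaleAbs(im,alpha=2.5,beta=20),None,fx=4,fy=4,interpolation=cv2.INTER_CUBIC)
f=lambda p:tuple(int(v) for v in ((proj(P,p)-[160,180]+.5)*4))
for p in ([-2.75,115],[2.75,115],[2.75,121.5],[-2.75,121.5]):
    for s in (-6.5,6.5): cv2.circle(im,f(o+ex*p[0]/1e3+ey*s/1e3+[0,0,p[1]/1e3]),3,(0,255,0),-1)
cv2.imwrite('pics/w3c.png',im)
ims=[]
for i in range(10):
    a=cv2.cvtColor(read_camera('wrist'),cv2.COLOR_RGB2BGR)[110:270,205:305]; ims.append(a)
    print(round(read_time_s(),2),round(read_finger_gap(),5),read_ft_force(),read_ft_torque()); pause(.45)
cv2.imwrite('pics/seq.png',cv2.resize(np.vstack([np.hstack(ims[:5]),np.hstack(ims[5:])]),None,fx=1.5,fy=1.5))
```

```text
8.75 0.0102 [0.147  3.0436 5.0086] [ 0.4189 -0.094  -0.0023]
9.25 0.01061 [0.6875 1.6792 5.1877] [ 0.5094 -0.0361  0.036 ]
9.75 0.01029 [-0.0597  2.6442  5.4445] [ 0.493  -0.0945  0.056 ]
10.25 0.01042 [0.0233 2.7264 5.9159] [ 0.4814 -0.0437  0.0237]
10.75 0.01059 [0.737  2.1327 5.6642] [ 0.4594 -0.0565 -0.0109]
11.25 0.01068 [0.1503 2.1865 5.2274] [ 0.4637 -0.1036 -0.0061]
11.75 0.01042 [0.9042 2.6344 5.12  ] [ 0.4314 -0.0657  0.004 ]
12.25 0.01038 [-0.2938  2.7375  5.0612] [ 0.447  -0.0589 -0.0187]
12.75 0.01019 [0.0325 2.2014 5.6557] [ 0.4751 -0.0499 -0.0049]
13.25 0.01039 [0.4348 3.5227 4.9986] [ 0.4851 -0.0631 -0.0595]
```

View pics/w3c.png

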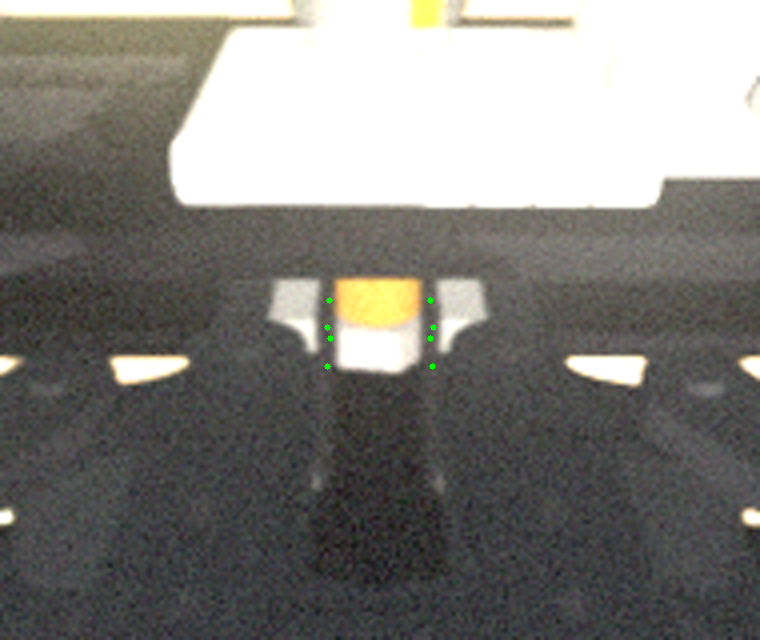

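View pics/seq.png

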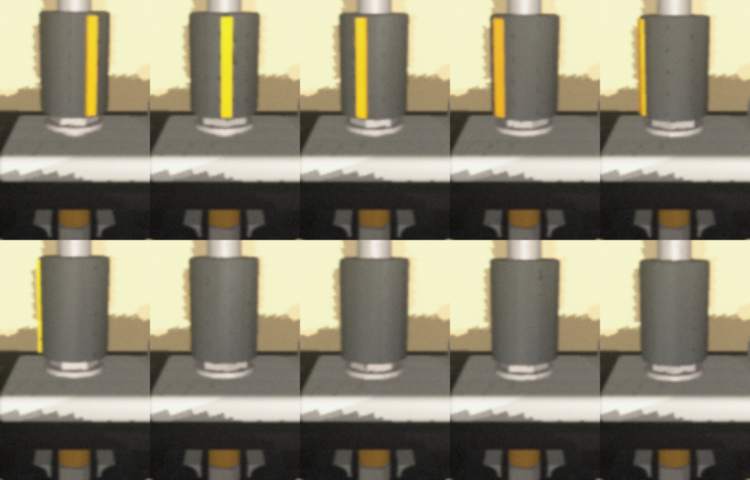

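The head sits between the pads with its flats on them, showing no slip, while the socket's yellow stripe moves on round. Now waiting for the stall and watching the socket.

Run:
```python
from h import *
np.set_printoptions(precision=3,suppress=True)
ims=[]
for i in range(20):
    a=cv2.cvtColor(read_camera('wrist'),cv2.COLOR_RGB2BGR)[110:300,205:305]; ims.append(a)
    d=np.abs(ims[-1].astype(int)-ims[-2])[70:90,20:80].mean() if i else 0
    print(round(read_time_s(),2),round(read_finger_gap(),5),read_ft_force(),read_ft_torque(),round(d,2)); pause(.4)
cv2.imwrite('pics/seq2.png',cv2.resize(np.vstack([np.hstack(ims[0:10:2]),np.hstack(ims[11::2])]),None,fx=1.5,fy=1.5))
```

```text
13.75 0.01054 [0.418 3.219 6.114] [ 0.351 -0.033  0.036] 0
14.2 0.01052 [0.855 3.027 4.672] [ 0.272 -0.021 -0.054] 2.57
14.65 0.01033 [0.673 3.431 4.686] [ 0.283 -0.036  0.023] 2.27
15.1 0.01057 [0.033 1.492 4.765] [ 0.353 -0.019 -0.061] 2.15
15.55 0.01028 [1.044 2.473 4.782] [ 0.302 -0.075 -0.041] 2.1
16.0 0.01036 [0.329 2.194 4.841] [ 0.354 -0.054  0.009] 2.13
16.45 0.01066 [-0.039  2.005  5.628] [ 0.365 -0.056 -0.025] 2.16
16.9 0.01062 [0.406 3.007 5.63 ] [ 0.37  -0.033 -0.042] 2.17
17.35 0.01057 [0.591 2.846 5.336] [ 0.36  -0.081  0.026] 2.25
17.8 0.01049 [0.484 3.346 5.321] [ 0.265 -0.06   0.065] 2.21
18.25 0.01038 [0.488 2.901 5.659] [ 0.238 -0.059 -0.04 ] 2.16
18.7 0.01042 [0.777 2.963 5.539] [ 0.348 -0.086  0.001] 2.16
19.15 0.01066 [0.437 2.703 5.272] [ 0.314 -0.044  0.014] 2.16
19.6 0.01028 [0.371 2.098 5.402] [ 0.315 -0.048 -0.024] 2.18
20.05 0.01063 [0.087 2.83  5.536] [ 0.321 -0.023  0.055] 2.15
20.5 0.01027 [0.549 2.897 5.079] [ 0.281 -0.043 -0.056] 2.24
20.95 0.01037 [-0.384  3.042  5.442] [ 0.313 -0.     0.019] 2.18
21.4 0.01046 [0.985 2.532 4.852] [ 0.294 -0.058 -0.04 ] 2.16
21.85 0.01038 [-0.554  3.355  5.047] [ 0.327 -0.032  0.044] 2.14
22.3 0.01044 [0.717 2.915 4.556] [ 0.362 -0.077 -0.03 ] 2.14
```

View pics/seq2.png

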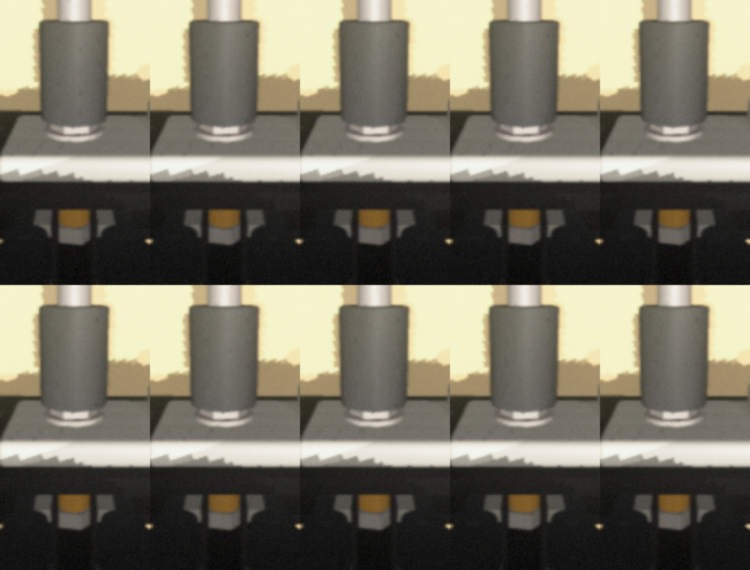

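The nut and socket have stood still since about 14 s: the frame difference is at the noise level and the stripe hasn't come back. The head is still in the pads. Handing in.

Run:
```python
from h import *
print(read_finger_gap(),read_time_s(),read_ft_force()); sign_off()
```

```text
0.010748446672573055 22.7 [0.4083899  2.21780742 4.98869184]
the job is handed in; nothing more can be done
```

The nut is drawn up tight and the driver has stalled. I handed the job in at 22.7 s with the bolt head still held in the gripper at 60 N.

- **Approach:** I found the bolt head with the top and wrist cameras. An overlay of the known geometry fitted the picture to about 1 mm. I then lowered the fingers into the gap and closed them along the frame on the head's flats.
- **Stall check:** The socket's stripe kept turning until about 14 s. After that the nut and socket stood still for about 8 s. The stripe had turned out of view by then, so I judged the stall from the unchanging pictures and from the moment at the wrist, which changed at the same time.
- **Hold check:** The head showed no turning in the pictures from the time it was gripped. The wrist force I read stayed under 8 N.
- **Reading that disagreed:** The finger gap read about 10.4 mm, not the head's 13 mm across flats. I put this down to give in the pads or an offset in the reading, because the pictures show the head squarely between the pads.
- **Other items:** I didn't go near the screwdriver, bottle, tape roll or servo, but took no final picture of them.

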